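# Fetch the catch pan and set it under the grinding wheel

### The job

Lift the metal catch pan out of its wooden tray by the rim (its handle is boxed in there), stand it gently on the open bench and let go. Then take it by its handle and bring it in under the grinder's wheel, so that it stands on the bench centred under the wheel with its handle pointing out to the grinder's front, away from the column. Do not drop or tip the pan, do not bump the grinder, and leave everything else where it is.

Things in the scene. Friction and masses are not known exactly. Their poses are not given: they have to be found in the camera images.
- pan: Round open cast-aluminium pan, 100 mm across the rim (96 mm at the foot), 55 mm tall, wall 8 mm thick, floor 5 mm, with one straight handle; about 0.32 kg in all (varies by a fifth). Origin: centre of its underside; z up; the handle runs along its -x. It starts upright on the tray's 8 mm floor, its handle in the tray's channel.
- pan_handle: The pan's handle, one piece with the pan, same origin and axes as pan: a level square bar 14 mm wide and 14 mm tall, from the pan's wall to 150 mm from the pan's centre along -x; its centre line is 24 mm above the pan's underside.
- handle_end (a point): Middle of the free end of the pan's handle, 150 mm from the pan's centre.
- tray: Fixed open wooden tray; wall tops 46 mm above the bench. Its bay (inside: x -80 to +90 mm, y -80 to +80; outside 8 mm more) holds the pan. Origin: on the bench under the bay's centre; z up; the handle's channel leaves along -x. The tray stands to the left or the right of the robot, the grinder on the other side.
- tray_channel (a point): Middle of the floor of the tray's channel for the handle: 30 mm wide inside, too narrow for fingers beside the handle, 50 mm outside, walls 46 mm high, ending open at x = -170 mm in the tray's frame.
- grinder: Fixed grinder: one upright stone wheel in a fork in front of a column. Origin: on the bench straight under the wheel's centre, which is the place for the pan; z up; the open front is its -x side, the column is on its +x side.
- wheel_centre (a point): Centre of the grey stone wheel, 170 mm above the bench: wheel 150 mm across (lowest point 95 mm above the bench), 40 mm wide, its axle along the grinder's y. Two fork arms, 84 mm wide overall with the axle ends, 152 to 188 mm high, run back from it to the column.
- column_foot (a point): Foot of the grinder's column, 135 mm along the grinder's +x. The column is 70 mm in x, 90 mm in y, 230 mm tall, with a motor 84 mm across on top (to 250 mm); its foot plate, 14 mm thick, reaches from 85 to 215 mm along x and is 160 mm wide.
- jar: Bystander, loose: amber glass jar, 64 mm across, 75 mm tall. Origin: at its underside, about its middle.
- bottle: Bystander, loose: white bottle, 56 mm across, 150 mm tall. Origin: at its underside, about its middle.
- collar: Bystander, loose: dark steel ring lying flat, 64 mm across, 26 mm tall. Origin: at its underside, about its middle.
- offcut: Bystander, loose: pale wooden block 50 x 110 x 35 mm tall (its x, y, z). Origin: at its underside, about its middle.
- wrench: Bystander, loose: wrench 180 mm long lying flat along its own x. Origin: at its underside, about its middle.
- hammer: Bystander, loose: hammer 240 mm long lying along its own x. Origin: at its underside, about its middle.
- bush: Bystander, loose: brass cylinder 60 mm across, 50 mm tall. Origin: at its underside, about its middle.

How it is judged (in metres and radians):
On the way, in this order (a step that is already met when the one before it is completed fails the run):
1. the pan is lifted out of the tray by the rim: 25 mm or more above the bench, held by its wall and not by its handle (height (world z) of pan above 0.025 m and contact force between pan and the fingers above 0.5 N and contact force between pan_handle and the fingers below 0.05 N), for 0.1 s.
2. the pan stands upright on the bench, outside the tray and not under the wheel, let go (height (world z) of pan below 0.005 m and angle between pan's own z axis and vertical below 0.08 rad and horizontal distance between pan and tray above 0.12 m and horizontal distance between pan and grinder above 0.1 m and contact force between pan and the arm below 0.05 N and contact force between pan and the fingers below 0.05 N and linear speed of pan below 0.02 m/s), for 0.2 s.
3. the pan is brought under the wheel by its handle (the fingers on the handle, the pan's centre within 40 mm of the point under the wheel) (contact force between pan_handle and the fingers above 0.5 N and horizontal distance between pan and grinder below 0.04 m), for 0.1 s.
At the end, for the whole second after the job is handed in: The pan stands upright, at rest and let go on the bench, its centre within 20 mm of the point straight under the wheel's centre, its handle pointing to the grinder's front (-x) within 0.45 rad (horizontal distance between pan and grinder below 0.02 m and height (world z) of pan below 0.005 m and angle between pan's own z axis and vertical below 0.06 rad and angle between the x axis of pan and the x axis of grinder, either way round below 0.45 rad and x of handle_end in the frame of grinder below -0.1 m and linear speed of pan below 0.02 m/s and angular speed of pan below 0.1 rad/s); the robot touches nothing.
It fails at once if the pan is dropped: it falls free of the fingers more than 20 mm above the bench (height (world z) of pan above 0.02 m and contact force between pan and the fingers below 0.02 N and linear speed of pan above 0.25 m/s).
It fails at once if the pan is tipped by more than 0.8 rad (angle between pan's own z axis and vertical above 0.8 rad).
It fails at once if the grinder is bumped with more than 8 N (contact force between grinder and anything else above 8 N).
It fails at once if a bystander is moved by more than 30 mm (distance of any of jar, bottle, collar, offcut, wrench, hammer, bush from where it was at the start of the episode above 0.03 m).
It also fails if it takes over 72 s, if anything falls off the work surface, if the arm or the gripper's body presses on something with over 40 N, if the wrist force passes 120 N, or if a joint passes its speed limit or range.

### The arm

A 6-joint arm with a two-finger parallel gripper is mounted at the origin on the work surface. World frame = base frame: x ahead of the robot, y to its left, z up, the work surface at z = 0. Lengths are in mm, angles in rad, forces in N, time in s.
With the tool pointing down it reaches from about 225 to 875 mm from the base axis. Payload 3.4 kg.
Tool frame: the origin (TCP) lies midway between the tips of the shut fingers; the grasp point (between the pads) lies arm.grip_point_offset behind it (arm.grip_point_offset is the distance from the TCP to the grasp point, in mm); z points along the fingers, y is the line along which they close (so a half turn about z gives the same grasp; the last joint's range is limited). The gripper opens to 85 mm and grips with 20 to 120 N. Pads are 22 mm wide; open, the fingers measure 114 mm over their backs; the gripper's body (76 mm by 85 mm) begins 54 mm behind the grasp point. The pads swing forward as they close: fully open they stand 13 mm farther back than shut.
Start: joints at [1.111, 0.276, 1.505, -0, 1.361, -0.121], TCP at [191.122, 542.342, 231.328] pointing down, gripper open.
Joint ranges: [-2.89, 2.89], [-0.75, 2.08], [0.22, 2.7], [-1.18, 4.32], [0.11, 2.71], [-2.7, 2.7]. Speed limits (rad/s): [2.57, 2.57, 3.14, 3.14, 3.14, 3.14].

### API

Orientations are given as [roll, pitch, yaw] about the fixed x, y, z axes, in that order (R = Rz(yaw) Ry(pitch) Rx(roll)).
In Python, from cell import sensors, optics, arm gives the robot as it stands. The module is installed in compiled form; this text tells all that it offers.
- The arm moves only by the tool send_rows, never from a script. Its argument "rows" is a list of rows, each an object with "dp": the shift along the tool's x, y, z in m, a list of three; "turn": the turn, a rotation vector about the tool's x, y, z in degrees, a list of three; "gripper": the finger opening in m, from 0 to 0.0854. In form: [{"dp": [x, y, z], "turn": [rx, ry, rz], "gripper": gripper}, ...]. A call has exactly 5 rows; each row is the pose to reach, as a shift and turn from the pose commanded when the call began, along the tool's axes at that moment; what a row does not reach only later rows make up. A row lasts 1/8 s, in which the tool goes at most 62.5 mm and 10.7 degrees, less where a joint would pass 70% of its speed; a pose out of reach is approached as far as the arm can. A call with a gripper value outside its range is refused whole. The fingers move at their own pace and stop on an object; the grip force is fixed at half the most. Time passes only in rows, so rows that repeat a pose let the fingers close, or fill a call up. It gives the time, the measured TCP pose, the force, the opening and the grip force at its end, in the units of the state.
- sensors.state(): the state, without advancing time (a new reading comes with each control period).
- optics.capture(name): name is "scene" or "top"; returns a dict with "frame" (480x640x3 uint8, red, green, blue), "depth" (480x640 float32, mm along the optical axis (not along the pixel's ray), 0 where there is no reading), "fovy" (degrees; the focal length in pixels is half the picture's height over the tangent of half this angle, whatever the lens; pixels are square), "cx", "cy" (the principal point, pixels), "eye" and "orientation" of the camera in the world. Camera axes: x right, y up, looking along -z (the intrinsics and any distortion apply to the point x, -y, -z); pixel columns grow to the right and rows downward; lengths in mm; the calibration is good to about 2 mm. A picture is of the moment at which its call begins.
- arm.job_done(): hands the job in; it is judged then, once.
The state is a dict: "t": time; "q": joint angles; "qvel": joint speeds; "joint_torque": joint torques, N m; "position": TCP position; "orientation": TCP orientation; "ft_force": force on the tool from outside, world axes, zero at the start; "torque": the same for the moment, N m; "grip_width": finger opening in mm; "grip_force": force on a finger pad.
Only numpy, scipy, OpenCV 4.12 (cv2) and the standard library are available. Lean on these libraries where they do the work, as an engineer would, in place of code of your own. Each camera call takes 0.05 s, during which the arm holds its last target. There are 200 camera calls.

## Working session

There is one attempt and no reset: what is moved stays moved. The work goes in short steps, Python scripts to look and compute and a tool call to move; the robot and the scene stay as the last step left them, time stands still between calls to the robot, and variables do not carry over. Pictures are saved under pics/ and viewed, at most 10 in all, crops included, and the job is handed in when it is done.

Besides the shell and the picture viewer there is one more tool, called as name(argument=value, ...) on one line, values as JSON. send_rows: Moves the arm, as the interface text tells. Its arguments: {"type":"object","properties":{"rows":{"type":"array"}},"required":["rows"]}

```bash
mkdir -p pics
cat > h.py <<'E'
import numpy as np, cv2
from scipy.spatial.transform import Rotation as R
from cell import sensors, optics, arm
def cap(n, save=None):
    c=optics.capture(n)
    if save: cv2.imwrite('pics/'+save,c['frame'][:,:,::-1])
    return c
def meta(c): return {k:v for k,v in c.items() if k not in('frame','depth')}
E
python3 - <<'E'
from h import *
for n in('scene','top'):
    c=cap(n,n+'0.png'); print(n,meta(c),c['depth'].min(),c['depth'].max()); np.savez(n+'0.npz',**{k:v for k,v in c.items()})
print(sensors.state()); print(arm.grip_point_offset)
E
```

```text
scene {'fovy': 51.58207622107714, 'cx': 310.5501619969533, 'cy': 242.67814133069118, 'eye': array([1653.39196727, -529.32184906, 1080.74171866]), 'orientation': array([ 0.88668207, -0.02141295,  1.13430229])} 0.0 3999.9424
top {'fovy': 47.460010311541836, 'cx': 322.23691056661704, 'cy': 242.24104556088844, 'eye': array([ 262.9507119 ,    5.07863828, 1427.38650607]), 'orientation': array([ 0.23295967,  0.0045485 , -1.53303347])} 0.0 2537.7126
{'t': 0.1, 'q': array([ 1.11099596e+00,  2.76540491e-01,  1.50601671e+00,  1.78388230e-05,
        1.36071600e+00, -1.21021132e-01]), 'qvel': array([ 0.00036444,  0.00058509, -0.00325009, -0.00024749, -0.00017324,
       -0.00081962]), 'joint_torque': array([ 1.36721763e-03, -4.17697513e+01, -2.46406120e+01, -7.15041551e-05,
        5.66784336e-03,  1.54019688e-05]), 'position': array([190.88927128, 541.88093913, 230.51718227]), 'orientation': array([-3.13992650e+00, -2.20199002e-04,  2.80280950e+00]), 'ft_force': array([-0.14745437,  0.42365322, -0.32860803]), 'torque': array([ 0.06588242, -0.02456558,  0.01372523]), 'grip_force': 0.0, 'grip_width': 85.21623762798494}
18.700000000000003
```

View pics/scene0.png

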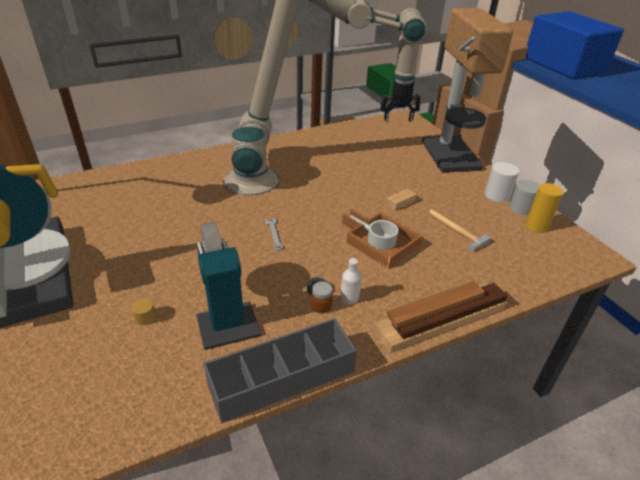

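View pics/top0.png

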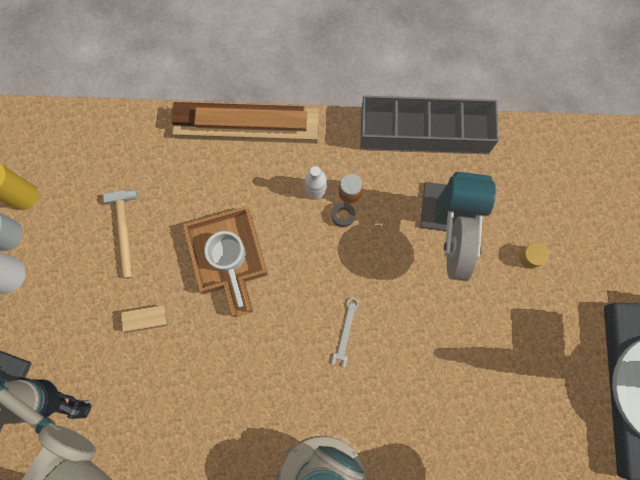

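The top view has +x up and +y left. The pan is at about (225,250) with its handle running to (238,303), and the wheel is at about (463,247) with the column up-image at (470,195). In the scene view the pan is at (382,235) and the grinder at (222,285). Next I measure with depth and rays.

```bash
cat >> h.py <<'E'
def K(c):
    f=240/np.tan(np.radians(c['fovy'])/2); return f,float(c['cx']),float(c['cy'])
def ray(c,uv):
    f,cx,cy=K(c); uv=np.atleast_2d(np.asarray(uv,float))
    d=np.c_[(uv[:,0]-cx)/f,-(uv[:,1]-cy)/f,-np.ones(len(uv))]
    return d@R.from_euler('xyz',c['orientation']).as_matrix().T
def onz(c,uv,z):
    d=ray(c,uv); e=np.asarray(c['eye']); return e+d*((z-e[2])/d[:,2])[:,None]
def cloud(c):
    v,u=np.mgrid[0:480,0:640]; d=ray(c,np.c_[u.ravel(),v.ravel()])
    P=np.asarray(c['eye'])+d*c['depth'].ravel()[:,None]; P[c['depth'].ravel()==0]=np.nan
    return P.reshape(480,640,3)
def proj(c,P):
    f,cx,cy=K(c); p=(np.atleast_2d(P)-c['eye'])@R.from_euler('xyz',c['orientation']).as_matrix()
    return np.c_[cx+f*p[:,0]/-p[:,2],cy-f*p[:,1]/-p[:,2]]
E
python3 - <<'E'
from h import *
np.set_printoptions(precision=1,suppress=True)
for n in('top','scene'):
    c=dict(np.load(n+'0.npz')); P=cloud(c)
    if n=='top':
        for uv in[(300,300),(200,350),(400,300),(560,200),(225,252),(238,295),(463,247),(470,190),(427,205),(536,255),(344,215),(143,318),(195,240)]: print(n,uv,P[uv[1],uv[0]])
    else:
        for uv in[(300,200),(200,400),(350,320),(222,265),(145,312),(382,240),(360,220),(210,235)]: print(n,uv,P[uv[1],uv[0]])
c=dict(np.load('top0.npz'));P=cloud(c)
f=c['frame'][:,:,::-1]
a=cv2.resize(f[195:325,165:285],None,fx=3.3,fy=3.3,interpolation=cv2.INTER_CUBIC)
b=cv2.resize(f[165:295,405:525],None,fx=3.3,fy=3.3,interpolation=cv2.INTER_CUBIC)
cv2.imwrite('pics/crop.png',np.hstack([a,b]))
z=P[:,:,2]
# pan: low saturation region
hsv=cv2.cvtColor(f,cv2.COLOR_BGR2HSV); m=np.zeros((480,640),bool)
m[215:320,180:270]=(hsv[215:320,180:270,1]<70)
m=cv2.morphologyEx(m.astype(np.uint8),cv2.MORPH_OPEN,np.ones((2,2)))
cs,_=cv2.findContours(m,cv2.RETR_EXTERNAL,cv2.CHAIN_APPROX_NONE)
for k in cs:
    if cv2.contourArea(k)>80: print('pan cnt',cv2.contourArea(k),cv2.boundingRect(k))
zz=z[215:320,180:270]; mm=m[215:320,180:270]>0
print(np.histogram(zz[mm],bins=np.arange(-10,90,5)))
E
```

```text
top (300, 300) [443.2  76.6   2.1]
top (200, 350) [305.2 327.4   0.4]
top (400, 300) [ 453.8 -185.7   -4.7]
top (560, 200) [ 744.4 -621.4   -2.6]
top (225, 252) [562.8 281.8   9.2]
top (238, 295) [445.4 233.8  39.2]
top (463, 247) [ 543.8 -291.6  244.4]
top (470, 190) [ 676.5 -309.5  247.8]
top (427, 205) [ 712.  -255.1   12.5]
top (536, 255) [ 574.5 -525.2   55.7]
top (344, 215) [678.  -31.8   4.6]
top (143, 318) [378.6 472.5  32.4]
top (195, 240) [593.  365.    7.8]
scene (300, 200) [210.  124.8  -0.2]
scene (200, 400) [ 909.1 -457.8   -0.7]
scene (350, 320) [829.6   6.6   0.9]
scene (222, 265) [ 709.  -317.8  231.8]
scene (145, 312) [ 609.2 -525.6   49.6]
scene (382, 240) [600.1 248.1  51.1]
scene (360, 220) [463.9 242.   42.6]
scene (210, 235) [ 580.8 -311.9  234.5]
pan cnt 1453.0 (205, 232, 42, 77)
(array([  0,   0,  19, 134, 360, 186,  49,  31,  65, 155,  96,  40,  38,
        77, 228,  58,   0,   0,   0]), array([-10,  -5,   0,   5,  10,  15,  20,  25,  30,  35,  40,  45,  50,
        55,  60,  65,  70,  75,  80,  85]))
```

View pics/crop.png

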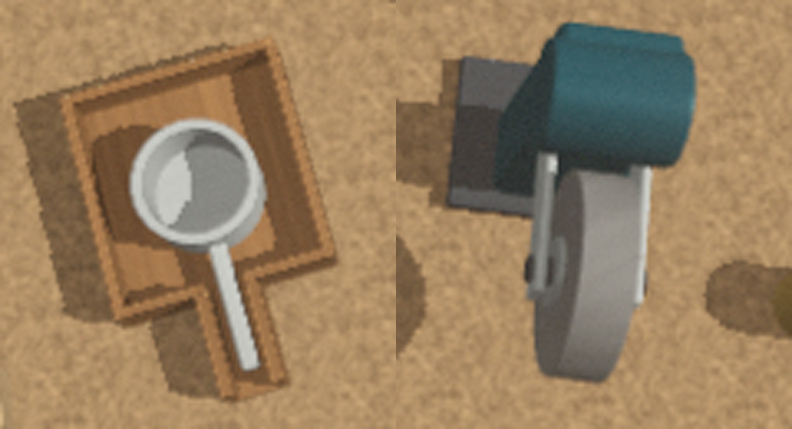

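The left crop shows the pan in the bay with its rim centred near (198,184) and the handle running to (250,365). The right crop shows the wheel at (585,275), the fork arms, and the motor at (620,95). Next come fits from both views.

```bash
cat >> h.py <<'E'
from scipy.optimize import least_squares
def panfit(c,z0=0,roi=None):
    """rim ring (height z0+55) and handle top (z0+31): centre xy, rim z, handle yaw"""
    P=cloud(c); hsv=cv2.cvtColor(c['frame'],cv2.COLOR_RGB2HSV)
    m=(hsv[:,:,1]<70)&np.isfinite(P[:,:,2])
    if roi is not None: m&=np.hypot(P[:,:,0]-roi[0],P[:,:,1]-roi[1])<roi[2]
    Q=P[m]; rim=Q[np.abs(Q[:,2]-z0-55)<6]; 
    g=least_squares(lambda p:np.hypot(rim[:,0]-p[0],rim[:,1]-p[1])-46,np.median(rim[:,:2],0),loss='soft_l1',f_scale=3)
    ctr=g.x; H=Q[(np.abs(Q[:,2]-z0-31)<6)]; d=np.hypot(*(H[:,:2]-ctr).T); H=H[(d>62)&(d<155)]
    dv=H[:,:2].mean(0)-ctr
    return dict(ctr=ctr,rimz=np.median(rim[:,2]),n=len(rim),res=np.median(abs(g.fun)),handle_ang=np.degrees(np.arctan2(dv[1],dv[0])),hz=np.median(H[:,2]),nh=len(H),end=np.max((H[:,:2]-ctr)@dv/np.linalg.norm(dv)))
E
python3 - <<'E'
from h import *
np.set_printoptions(precision=1,suppress=True)
for n in('top','scene'):
    c=dict(np.load(n+'0.npz')); P=cloud(c)
    print(n,panfit(c,8,(560,280,175)))
    hsv=cv2.cvtColor(c['frame'],cv2.COLOR_RGB2HSV)
    reg=np.isfinite(P[:,:,2])&(P[:,:,0]>400)&(P[:,:,0]<850)&(P[:,:,1]<-200)&(P[:,:,1]>-430)
    teal=reg&(hsv[:,:,0]>80)&(hsv[:,:,0]<105)&(hsv[:,:,1]>110)&(P[:,:,2]>50)
    grey=reg&(hsv[:,:,1]<70)&(P[:,:,2]>100)
    plate=reg&(P[:,:,2]>8)&(P[:,:,2]<22)&(hsv[:,:,2]<110)
    for k,m in(('teal',teal),('grey',grey),('plate',plate)):
        Q=P[m]; r=cv2.minAreaRect(Q[:,:2].astype(np.float32)); print(k,len(Q),r, 'zpct',np.percentile(Q[:,2],[2,50,98]), cv2.boundingRect(m.astype(np.uint8)))
        np.save(f'{n}_{k}.npy',Q)
E
```

```text
top {'ctr': array([557.1, 274.5]), 'rimz': np.float64(62.63796317406036), 'n': 359, 'res': np.float64(2.084982186883529), 'handle_ang': np.float64(-160.35691322538784), 'hz': np.float64(38.70579871282848), 'nh': 177, 'end': np.float64(148.67133693481895)}
teal 334 ((690.9712524414062, -317.1694641113281), (86.31771087646484, 65.67028045654297), 83.29837799072266) zpct [226.6 243.4 250.1] (453, 172, 40, 26)
grey 2685 ((604.7167358398438, -312.24090576171875), (99.92942810058594, 243.62265014648438), 85.05119323730469) zpct [110.8 211.2 246. ] (441, 172, 55, 108)
plate 748 ((706.7943725585938, -313.5237121582031), (143.294677734375, 129.1197509765625), 84.46228790283203) zpct [ 8.6 13.9 20.5] (420, 182, 56, 49)
scene {'ctr': array([560.8, 274.9]), 'rimz': np.float64(61.80460068964965), 'n': 189, 'res': np.float64(2.5206180862690033), 'handle_ang': np.float64(-160.65634059540838), 'hz': np.float64(38.376679204843185), 'nh': 57, 'end': np.float64(148.03761866172)}
teal 2403 ((696.9453735351562, -322.1726379394531), (95.91596984863281, 72.43822479248047), 84.22908020019531) zpct [ 57.2 188.6 248.1] (199, 249, 45, 75)
grey 686 ((614.5222778320312, -312.7044982910156), (99.29078674316406, 228.67874145507812), 84.33755493164062) zpct [130.  227.7 246.7] (197, 222, 45, 82)
plate 1353 ((710.5620727539062, -321.78076171875), (159.5173797607422, 133.82708740234375), 84.39241027832031) zpct [ 9.  14.2 20.2] (197, 302, 64, 47)
```

```bash
cat >> h.py <<'E'
def go(pos,yaw,tilt=0,grip_pt=False):
    """print move (tool axes) from measured pose to target TCP (mm), yaw deg; tilt deg: tool leans back about tool y"""
    s=sensors.state(); R0=R.from_euler('xyz',s['orientation'])
    R1=R.from_euler('xyz',[np.pi,0,np.radians(yaw)])*R.from_euler('x',tilt,degrees=True)
    R1=R.from_euler('z',yaw,degrees=True)*R.from_euler('x',180,degrees=True)*R.from_euler('x',tilt,degrees=True)
    pos=np.asarray(pos,float)
    if grip_pt: pos=pos+R1.apply([0,0,float(arm.grip_point_offset)])
    dp=R0.inv().apply(pos-s['position'])/1000; t=(R0.inv()*R1).as_rotvec(degrees=True)
    print('t',round(s['t'],2),'pos',s['position'].round(1),'F',s['ft_force'].round(1),'w',round(s['grip_width'],1),'| dp',dp.round(4),'turn',t.round(1))
E
python3 - <<'E'
from h import *
np.set_printoptions(precision=1,suppress=True)
for n in('top','scene'):
    c=dict(np.load(n+'0.npz')); P=cloud(c); hsv=cv2.cvtColor(c['frame'],cv2.COLOR_RGB2HSV)
    # wheel: tread/side points, yaw fixed -5.6 deg
    a=np.radians(-5.6); X=np.array([np.cos(a),np.sin(a)]);Y=np.array([-X[1],X[0]])
    Q=np.load(n+'_grey.npy'); r=(Q[:,:2]-[562,-308]); gx=r@X; gy=r@Y
    k=(gx<70)&(abs(gy)<60)
    T=Q[k]; gx=gx[k];gy=gy[k];z=T[:,2]
    tread=np.hypot(gx,z-170)>66
    s=tread&(abs(gy)<40)
    g=least_squares(lambda p:np.hypot(gx[s]-p[0],z[s]-p[1])-75,[0,170],loss='soft_l1',f_scale=2)
    print(n,'wheel gx,z',g.x,'tread gy',np.percentile(gy[s],[1,5,50,95,99]),s.sum(),'gx min',np.percentile(gx,1))
    for lo,hi in((-60,-20),(-20,20),(20,50)):
        q=s&(gx>lo)&(gx<hi); 
        if q.sum()>20: print('  slice',lo,hi,np.percentile(gy[q],[3,97]),q.sum())
    # tray tops
    m=(hsv[:,:,1]>90)&(abs(P[:,:,2]-46)<4)&(np.hypot(P[:,:,0]-540,P[:,:,1]-270)<230)
    m&=(P[:,:,1]>150)&(P[:,:,1]<400)
    b=P[m][:,:2]-[559,274.7]; t=np.radians(19.5); b=b@np.array([[np.cos(t),-np.sin(t)],[np.sin(t),np.cos(t)]])
    u=b[b[:,0]>-85]
    print('tray rel pan frame: x',np.percentile(b[:,0],[1,99]),'y',np.percentile(u[:,1],[1,99]),m.sum())
    if n=='top':
        for nm,uv in dict(jar=(350,185),bottle=(315,180),collar=(344,215),wr1=(352,305),wr2=(340,360)).items(): print(nm,onz(c,[uv],20)[0])
go([559+46*np.cos(.34),274.7+46*np.sin(.34),150],109.5)
E
```

```text
top wheel gx,z [ -3.8 169.1] tread gy [-20.4 -17.7   2.1  19.9  29.8] 1219 gx min -77.34925958562289
  slice -60 -20 [-17.9  19.9] 384
  slice -20 20 [-18.7  19.8] 321
  slice 20 50 [-18.9  19.4] 187
tray rel pan frame: x [-163.9  100.6] y [-86.5  88.9] 887
jar [758.9 -45.2  20. ]
bottle [769.8  50.4  20. ]
collar [673.5 -31.4  20. ]
wr1 [433.  -58.9  20. ]
wr2 [293.3 -32.2  20. ]
scene wheel gx,z [ -4.1 169.6] tread gy [-18.9 -17.5  -0.   18.1  19.9] 420 gx min -44.28584028840256
  slice -60 -20 [-18.9  16.6] 27
  slice -20 20 [-18.1  18.9] 141
  slice 20 50 [-18.   18.7] 184
tray rel pan frame: x [-162.4  103.5] y [-90.5  90.4] 452
t 0.1 pos [190.9 541.9 230.5] F [-0.1  0.4 -0.3] w 85.2 | dp [-0.5 -0.1  0.1] turn [-0.1  0.  51.1]
```

send_rows(rows=[{"dp":[-0.055,-0.012,0.01],"turn":[0,0,10],"gripper":0.034},{"dp":[-0.11,-0.024,0.02],"turn":[0,0,20],"gripper":0.034},{"dp":[-0.165,-0.035,0.03],"turn":[0,0,30],"gripper":0.034},{"dp":[-0.22,-0.047,0.04],"turn":[0,0,40],"gripper":0.034},{"dp":[-0.27,-0.058,0.05],"turn":[0,0,50],"gripper":0.034}])

```text
t: 0.72
position: [427.9, 396.6, 180.6]
orientation: [-3.141, 0.0, 1.924]
ft_force: [-0.4, 0.3, -0.5]
grip_width: 33.8
grip_force: 0.0
```

Run:
```python
from h import *
go([602.4,290,130],109.5)
```

```text
t 0.72 pos [427.9 396.6 180.6] F [-0.4  0.3 -0.5] w 33.8 | dp [-0.1604  0.1269  0.0506] turn [-0.   0.   0.7]
```

send_rows(rows=[{"dp":[-0.05,0.04,0.012],"turn":[0,0,0.7],"gripper":0.034},{"dp":[-0.1,0.08,0.025],"turn":[0,0,0.7],"gripper":0.034},{"dp":[-0.145,0.115,0.045],"turn":[0,0,0.7],"gripper":0.034},{"dp":[-0.16,0.127,0.05],"turn":[0,0,0.7],"gripper":0.034},{"dp":[-0.16,0.127,0.05],"turn":[0,0,0.7],"gripper":0.034}])

```text
t: 1.35
position: [601.9, 291.9, 130.0]
orientation: [-3.139, -0.0, 1.916]
ft_force: [-0.8, 0.8, 0.0]
grip_width: 34.1
grip_force: 0.0
```

Run:
```python
from h import *
go([602.4,290,36],109.5)
a=cap('top'); b=cap('scene')
print(panfit(a,8,(560,280,175)))
f=a['frame'][190:330,160:290,::-1]; g=b['frame'][170:270,330:430,::-1]
cv2.imwrite('pics/over.png',np.hstack([cv2.resize(f,(390,420),interpolation=2),cv2.resize(g,(420,420),interpolation=2)])[:,:800])
```

```text
t 1.35 pos [601.9 291.9 130. ] F [-0.8  0.8  0. ] w 34.1 | dp [-0.0019  0.      0.094 ] turn [-0.1 -0.   0.3]
{'ctr': array([557.0511361 , 274.91055135]), 'rimz': np.float64(62.44587167778218), 'n': 163, 'res': np.float64(1.934277305181304), 'handle_ang': np.float64(-160.17035886187014), 'hz': np.float64(38.66309669294856), 'nh': 181, 'end': np.float64(149.12061482733847)}
```

View pics/over.png

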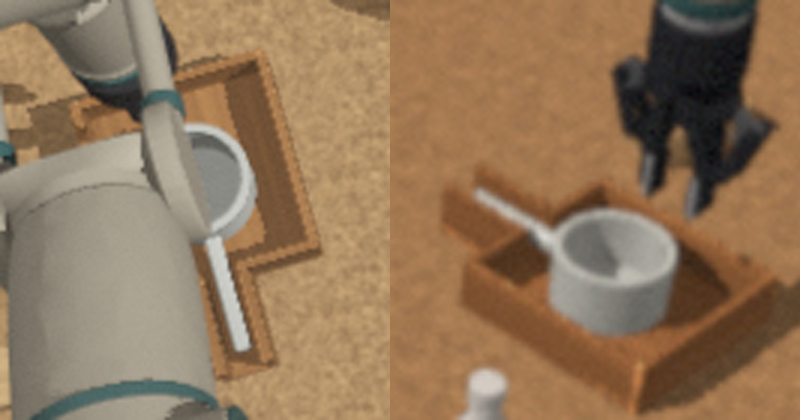

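The gripper is above the far rim with its closing line radial, as intended. In the scene crop the pan is at (612,265) and the fingertips at (670,200). Descending.

send_rows(rows=[{"dp":[-0.002,0,0.025],"turn":[0,0,0.3],"gripper":0.034},{"dp":[-0.002,0,0.05],"turn":[0,0,0.3],"gripper":0.034},{"dp":[-0.002,0,0.075],"turn":[0,0,0.3],"gripper":0.034},{"dp":[-0.002,0,0.094],"turn":[0,0,0.3],"gripper":0.034},{"dp":[-0.002,0,0.094],"turn":[0,0,0.3],"gripper":0.034}])

```text
t: 2.08
position: [599.7, 292.2, 36.9]
orientation: [-3.139, -0.001, 1.915]
ft_force: [0.5, -0.9, 0.5]
grip_width: 33.7
grip_force: 0.0
```

send_rows(rows=[{"dp":[0,0,0],"turn":[0,0,0],"gripper":0.02},{"dp":[0,0,0],"turn":[0,0,0],"gripper":0.012},{"dp":[0,0,0],"turn":[0,0,0],"gripper":0.0},{"dp":[0,0,0],"turn":[0,0,0],"gripper":0.0},{"dp":[0,0,0],"turn":[0,0,0],"gripper":0.0}])

```text
t: 2.7
position: [601.8, 291.3, 39.4]
orientation: [-3.142, -0.001, 1.912]
ft_force: [-2.3, 0.8, 7.7]
grip_width: 7.0
grip_force: 58.4
```

send_rows(rows=[{"dp":[0,0,-0.006],"turn":[0,0,0],"gripper":0.0},{"dp":[0,0,-0.015],"turn":[0,0,0],"gripper":0.0},{"dp":[0,0,-0.026],"turn":[0,0,0],"gripper":0.0},{"dp":[0,0,-0.038],"turn":[0,0,0],"gripper":0.0},{"dp":[0,0,-0.05],"turn":[0,0,0],"gripper":0.0}])

```text
t: 3.32
position: [602.5, 290.9, 88.3]
orientation: [3.141, -0.0, 1.913]
ft_force: [0.1, 0.1, -3.4]
grip_width: 6.6
grip_force: 58.3
```

send_rows(rows=[{"dp":[0,0,-0.012],"turn":[0,0,0],"gripper":0.0},{"dp":[0,0,-0.024],"turn":[0,0,0],"gripper":0.0},{"dp":[0,0,-0.036],"turn":[0,0,0],"gripper":0.0},{"dp":[0,0,-0.045],"turn":[0,0,0],"gripper":0.0},{"dp":[0,0,-0.05],"turn":[0,0,0],"gripper":0.0}])

```text
t: 3.95
position: [602.5, 291.0, 138.1]
orientation: [3.141, -0.0, 1.913]
ft_force: [0.1, 0.2, -2.5]
grip_width: 7.2
grip_force: 58.4
```

Run:
```python
from h import *
# placement: pan centre 200 mm in front of grinder, handle toward -x(grinder)
a=np.radians(-5.6); X=np.array([np.cos(a),np.sin(a)]); c=np.array([559.5,-307.5])-200*X; print('ctr',c)
p=c+46*X; go([*p,140],84.4)
b=cap('scene'); z=sensors.state()['position'][2]
print(panfit(b,z-39.4+8,(565,280,175)))
cv2.imwrite('pics/lift.png',cv2.resize(b['frame'][130:270,300:440,::-1],(420,420),interpolation=2))
```

```text
ctr [ 360.45452    -287.98342005]
t 3.95 pos [602.5 291.  138.1] F [ 0.1  0.2 -2.5] w 7.2 | dp [-0.4839 -0.3805 -0.0023] turn [ 0.  -0.  25.2]
{'ctr': array([563.51394034, 275.66535469]), 'rimz': np.float64(159.40683009291263), 'n': 136, 'res': np.float64(3.1750713008466818), 'handle_ang': np.float64(-159.04589434099228), 'hz': np.float64(133.81817711188904), 'nh': 42, 'end': np.float64(138.3494332405257)}
```

View pics/lift.png

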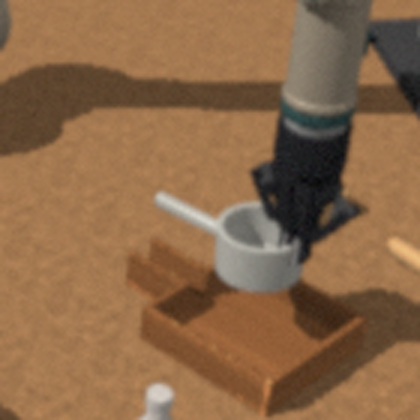

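The pan is held level by its rim, clear of the tray, at about (258,245) in the crop. Carrying it across.

send_rows(rows=[{"dp":[-0.015,-0.012,0],"turn":[0,0,1],"gripper":0.0},{"dp":[-0.045,-0.035,0],"turn":[0,0,3],"gripper":0.0},{"dp":[-0.08,-0.063,0],"turn":[0,0,5],"gripper":0.0},{"dp":[-0.115,-0.09,0],"turn":[0,0,7],"gripper":0.0},{"dp":[-0.15,-0.118,0],"turn":[0,0,9],"gripper":0.0}])

```text
t: 4.62
position: [539.7, 107.7, 136.8]
orientation: [-3.14, 0.001, 1.754]
ft_force: [1.8, -0.7, -3.3]
grip_width: 7.2
grip_force: 58.4
```

Run:
```python
from h import *
go([406.2,-292.5,140],84.4)
```

```text
t 4.62 pos [539.7 107.7 136.8] F [ 1.8 -0.7 -3.3] w 7.2 | dp [-0.3692 -0.2042 -0.0027] turn [-0.1  0.  16.1]
```

send_rows(rows=[{"dp":[-0.035,-0.019,0],"turn":[0,0,2],"gripper":0.0},{"dp":[-0.07,-0.039,0],"turn":[0,0,4],"gripper":0.0},{"dp":[-0.105,-0.058,0],"turn":[0,0,6],"gripper":0.0},{"dp":[-0.14,-0.077,0],"turn":[0,0,8],"gripper":0.0},{"dp":[-0.175,-0.097,0],"turn":[0,0,10],"gripper":0.0}])

```text
t: 5.25
position: [476.3, -81.4, 137.0]
orientation: [-3.14, 0.0, 1.579]
ft_force: [0.1, -0.3, -4.3]
grip_width: 6.8
grip_force: 58.4
```

Run:
```python
from h import *
go([406.2,-292.5,120],84.4)
```

```text
t 5.25 pos [476.3 -81.4 137. ] F [ 0.1 -0.3 -4.3] w 6.8 | dp [-0.2105 -0.0719  0.0171] turn [-0.1  0.   6.1]
```

send_rows(rows=[{"dp":[-0.04,-0.014,0],"turn":[0,0,2],"gripper":0.0},{"dp":[-0.08,-0.028,0.0],"turn":[0,0,4],"gripper":0.0},{"dp":[-0.12,-0.042,0.0],"turn":[0,0,6],"gripper":0.0},{"dp":[-0.16,-0.055,0.005],"turn":[0,0,6],"gripper":0.0},{"dp":[-0.19,-0.065,0.01],"turn":[0,0,6],"gripper":0.0}])

```text
t: 5.88
position: [413.1, -271.9, 126.9]
orientation: [-3.141, -0.0, 1.474]
ft_force: [0.4, -0.9, -2.5]
grip_width: 6.7
grip_force: 58.4
```

Run:
```python
from h import *
go([406.2,-292.5,60],84.4)
```

```text
t 5.88 pos [ 413.1 -271.9  126.9] F [ 0.4 -0.9 -2.5] w 6.7 | dp [-0.0212 -0.0049  0.0669] turn [-0.1 -0.   0.1]
```

send_rows(rows=[{"dp":[-0.012,-0.003,0.013],"turn":[0,0,0],"gripper":0.0},{"dp":[-0.021,-0.005,0.028],"turn":[0,0,0],"gripper":0.0},{"dp":[-0.021,-0.005,0.045],"turn":[0,0,0],"gripper":0.0},{"dp":[-0.021,-0.005,0.06],"turn":[0,0,0],"gripper":0.0},{"dp":[-0.021,-0.005,0.067],"turn":[0,0,0],"gripper":0.0}])

```text
t: 6.5
position: [407.4, -289.2, 58.6]
orientation: [-3.139, -0.002, 1.477]
ft_force: [-0.1, 0.4, -2.5]
grip_width: 6.8
grip_force: 58.5
```

Run:
```python
from h import *
go([406.2,-292.5,36],84.4)
for n in('scene','top'):
    b=cap(n); 
    try: print(panfit(b,sensors.state()['position'][2]-31,(350,-285,175)))
    except Exception as e: print(e)
    if n=='scene': cv2.imwrite('pics/pl.png',cv2.resize(b['frame'][180:350,130:300,::-1],(510,510),interpolation=2))
```

```text
t 6.5 pos [ 407.4 -289.2   58.6] F [-0.1  0.4 -2.5] w 6.8 | dp [-0.0034 -0.0009  0.0226] turn [-0.1 -0.1  0.2]
zero-size array to reduction operation maximum which has no identity
zero-size array to reduction operation maximum which has no identityh.py:33: RuntimeWarning: Mean of empty slice.
  dv=H[:,:2].mean(0)-ctr
  ret = um.true_divide(
  return _methods._mean(a, axis=axis, dtype=dtype,
  ret = ret.dtype.type(ret / rcount)
```

View pics/pl.png

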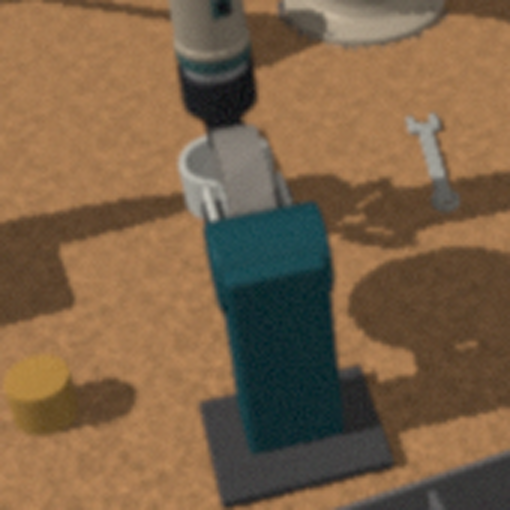

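The grinder hides most of the pan in the scene view (rim at (200,175)), so I lower it by force.

send_rows(rows=[{"dp":[-0.002,0,0.008],"turn":[0,0,0],"gripper":0.0},{"dp":[-0.003,0,0.015],"turn":[0,0,0],"gripper":0.0},{"dp":[-0.003,0,0.02],"turn":[0,0,0],"gripper":0.0},{"dp":[-0.003,0,0.023],"turn":[0,0,0],"gripper":0.0},{"dp":[-0.003,0,0.024],"turn":[0,0,0],"gripper":0.0}])

```text
t: 7.22
position: [407.9, -293.8, 36.1]
orientation: [-3.141, -0.0, 1.476]
ft_force: [-1.0, 0.4, -2.9]
grip_width: 7.1
grip_force: 58.4
```

send_rows(rows=[{"dp":[0,0,0.0005],"turn":[0,0,0],"gripper":0.0},{"dp":[0,0,0.001],"turn":[0,0,0],"gripper":0.0},{"dp":[0,0,0.0015],"turn":[0,0,0],"gripper":0.0},{"dp":[0,0,0.002],"turn":[0,0,0],"gripper":0.0},{"dp":[0,0,0.002],"turn":[0,0,0],"gripper":0.0}])

```text
t: 7.85
position: [408.0, -293.9, 34.3]
orientation: [3.142, -0.0, 1.476]
ft_force: [0.4, 0.4, -2.6]
grip_width: 6.9
grip_force: 58.4
```

send_rows(rows=[{"dp":[0,0,0.0005],"turn":[0,0,0],"gripper":0.0},{"dp":[0,0,0.001],"turn":[0,0,0],"gripper":0.0},{"dp":[0,0,0.0015],"turn":[0,0,0],"gripper":0.0},{"dp":[0,0,0.002],"turn":[0,0,0],"gripper":0.0},{"dp":[0,0,0.002],"turn":[0,0,0],"gripper":0.0}])

```text
t: 8.48
position: [408.5, -294.1, 32.7]
orientation: [3.141, 0.0, 1.476]
ft_force: [0.7, -0.2, 3.8]
grip_width: 6.9
grip_force: 59.6
```

send_rows(rows=[{"dp":[0,0,0.0],"turn":[0,0,0],"gripper":0.009},{"dp":[0,0,0.0],"turn":[0,0,0],"gripper":0.015},{"dp":[0,0,0.0],"turn":[0,0,0],"gripper":0.024},{"dp":[0,0,0.0],"turn":[0,0,0],"gripper":0.032},{"dp":[0,0,0],"turn":[0,0,0],"gripper":0.032}])

```text
t: 9.1
position: [407.9, -293.9, 32.2]
orientation: [-3.141, -0.0, 1.476]
ft_force: [-0.3, -0.2, 1.6]
grip_width: 32.2
grip_force: 0.0
```

send_rows(rows=[{"dp":[0,0,-0.005],"turn":[0,0,0],"gripper":0.032},{"dp":[0,0,-0.02],"turn":[0,0,0],"gripper":0.032},{"dp":[0,0,-0.05],"turn":[0,0,0],"gripper":0.032},{"dp":[0,0,-0.09],"turn":[0,0,0],"gripper":0.032},{"dp":[0,0,-0.12],"turn":[0,0,0],"gripper":0.032}])

```text
t: 9.72
position: [408.3, -294.2, 154.3]
orientation: [3.14, 0.001, 1.476]
ft_force: [-0.9, -0.6, -0.7]
grip_width: 32.0
grip_force: 0.0
```

Run:
```python
from h import *
go([220,-270,152],84.4)
a=cap('top'); print(panfit(a,0,(350,-285,175)))
cv2.imwrite('pics/rel.png',cv2.resize(a['frame'][200:400,370:520,::-1],(450,600),interpolation=2))
```

```text
t 9.72 pos [ 408.3 -294.2  154.3] F [-0.9 -0.6 -0.7] w 32.0 | dp [ 0.0063 -0.1897  0.002 ] turn [0.1 0.1 0.2]h.py:33: RuntimeWarning: Mean of empty slice.
  dv=H[:,:2].mean(0)-ctr
  ret = um.true_divide(
  return _methods._mean(a, axis=axis, dtype=dtype,
  ret = ret.dtype.type(ret / rcount)
Traceback (most recent call last):
  File "h.py", line 34, in panfit
    return dict(ctr=ctr,rimz=np.median(rim[:,2]),n=len(rim),res=np.median(abs(g.fun)),handle_ang=np.degrees(np.arctan2(dv[1],dv[0])),hz=np.median(H[:,2]),nh=len(H),end=np.max((H[:,:2]-ctr)@dv/np.linalg.norm(dv)))
                                                                                                                                                                        ~~~~~~^^^^^^^^^^^^^^^^^^^^^^^^^^^^^^^^^^^^^
ValueError: zero-size array to reduction operation maximum which has no identity
```

send_rows(rows=[{"dp":[0.03,0,-0.01],"turn":[0,0,0],"gripper":0.032},{"dp":[0.08,0,-0.03],"turn":[0,0,0],"gripper":0.04},{"dp":[0.13,0,-0.05],"turn":[0,0,0],"gripper":0.045},{"dp":[0.18,0,-0.05],"turn":[0,0,0],"gripper":0.045},{"dp":[0.22,0,-0.05],"turn":[0,0,0],"gripper":0.045}])

```text
t: 10.4
position: [428.6, -73.1, 202.7]
orientation: [3.14, -0.0, 1.477]
ft_force: [1.0, 0.1, -0.5]
grip_width: 45.0
grip_force: 0.0
```

Run:
```python
from h import *
a=cap('top')
cv2.imwrite('pics/rel.png',cv2.resize(a['frame'][200:400,370:520,::-1],(450,600),interpolation=2))
print(panfit(a,0,(350,-285,175)))
s=sensors.state();print(s['q'],s['position'])
```

```text
{'ctr': array([ 365.83037386, -289.56438054]), 'rimz': np.float64(54.11298545486022), 'n': 384, 'res': np.float64(2.0369950191021147), 'handle_ang': np.float64(174.58868954720342), 'hz': np.float64(29.773943469157757), 'nh': 193, 'end': np.float64(149.34222732090868)}
[-0.32438654  0.08153027  1.82937126  0.00551525  1.2319545  -0.23380074] [428.07487401 -68.72757739 202.50007288]
```

View pics/rel.png

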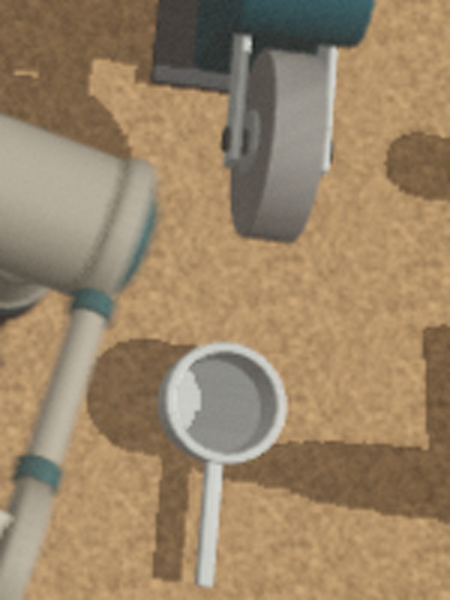

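The pan stands on the bench with its rim at crop (223,402) and its handle running to (205,583), in line with the wheel. Next is the handle grasp, leaning back 20° away from the wheel.

```bash
sed -i "s/\*R.from_euler('x',tilt,degrees=True)$/*R.from_euler('y',tilt,degrees=True)/" h.py
python3 - <<'E'
from h import *
go([230.9,-276.7,110],-5.5,20,True)
E
```

```text
t 10.45 pos [428.1 -68.7 202.5] F [-0.6  3.6  1.3] w 45.3 | dp [-0.2259 -0.1707  0.1089] turn [-16.   15.4  89.2]
```

send_rows(rows=[{"dp":[-0.02,-0.015,0.0],"turn":[-1.7,1.6,9.8],"gripper":0.045},{"dp":[-0.05,-0.038,0.01],"turn":[-3.4,3.3,19.5],"gripper":0.045},{"dp":[-0.08,-0.06,0.02],"turn":[-5.1,5,29.2],"gripper":0.045},{"dp":[-0.11,-0.083,0.03],"turn":[-6.8,6.7,39],"gripper":0.045},{"dp":[-0.14,-0.105,0.04],"turn":[-8.5,8.3,48.5],"gripper":0.045}])

```text
t: 11.08
position: [310.0, -205.3, 162.2]
orientation: [3.066, -0.188, 0.629]
ft_force: [0.4, -0.8, -0.3]
grip_width: 44.7
grip_force: 0.0
```

Run:
```python
from h import *
go([230.9,-276.7,110],-5.5,20,True)
```

```text
t 11.07 pos [ 310.  -205.3  162.2] F [ 0.4 -0.8 -0.3] w 44.7 | dp [-0.1125  0.0117  0.0506] turn [-6.9  7.3 40.4]
```

send_rows(rows=[{"dp":[-0.027,0.003,0.01],"turn":[-1.7,1.8,10],"gripper":0.045},{"dp":[-0.055,0.006,0.02],"turn":[-3.4,3.6,20],"gripper":0.045},{"dp":[-0.083,0.009,0.035],"turn":[-5.1,5.4,30],"gripper":0.045},{"dp":[-0.1125,0.0117,0.05],"turn":[-6.9,7.3,40.4],"gripper":0.045},{"dp":[-0.1125,0.0117,0.05],"turn":[-6.9,7.3,40.4],"gripper":0.045}])

```text
t: 11.7
position: [236.8, -276.7, 92.2]
orientation: [-3.138, -0.347, -0.097]
ft_force: [0.1, -0.2, -0.2]
grip_width: 45.6
grip_force: 0.0
```

Run:
```python
from h import *
go([230.9,-276.7,26],-5.5,20,True)
s=sensors.state(); print(s['q'].round(2), s['orientation'].round(3))
```

```text
t 11.7 pos [ 236.8 -276.7   92.2] F [ 0.1 -0.2 -0.2] w 45.6 | dp [-0.028   0.0009  0.079 ] turn [-0.2  0.1 -0. ]
[-1.41  0.02  2.3   0.48  0.79 -0.08] [-3.138 -0.347 -0.097]
```

send_rows(rows=[{"dp":[-0.007,0.001,0.02],"turn":[0,0,0],"gripper":0.045},{"dp":[-0.014,0.001,0.04],"turn":[0,0,0],"gripper":0.045},{"dp":[-0.021,0.001,0.06],"turn":[0,0,0],"gripper":0.045},{"dp":[-0.028,0.001,0.079],"turn":[0,0,0],"gripper":0.045},{"dp":[-0.028,0.001,0.079],"turn":[0,0,0],"gripper":0.045}])

```text
t: 12.32
position: [239.7, -276.9, 9.1]
orientation: [-3.138, -0.348, -0.09]
ft_force: [-0.4, 0.5, -0.1]
grip_width: 45.1
grip_force: 0.0
```

send_rows(rows=[{"dp":[0,0,0],"turn":[0,0,0],"gripper":0.03},{"dp":[0,0,0],"turn":[0,0,0],"gripper":0.022},{"dp":[0,0,0],"turn":[0,0,0],"gripper":0.016},{"dp":[0,0,0],"turn":[0,0,0],"gripper":0.0},{"dp":[0,0,0],"turn":[0,0,0],"gripper":0.0}])

```text
t: 12.95
position: [238.9, -278.1, 9.6]
orientation: [-3.142, -0.348, -0.092]
ft_force: [-1.6, -0.7, 2.8]
grip_width: 12.5
grip_force: 59.8
```

Run:
```python
from h import *
s=sensors.state(); p=s['position']; print(s['q'].round(2),s['orientation'].round(3))
go([p[0]+193,p[1]-18,p[2]+1],np.degrees(s['orientation'][2]),20)
```

```text
[-1.4   0.22  2.43  0.73  0.52 -0.39] [-3.142 -0.348 -0.092]
t 12.95 pos [ 238.9 -278.1    9.6] F [-1.6 -0.7  2.8] w 12.5 | dp [0.1826 0.0002 0.0652] turn [-0.   0.1 -0. ]
```

send_rows(rows=[{"dp":[0.005,0,0.001],"turn":[0,0,0],"gripper":0.0},{"dp":[0.02,0,0.0065],"turn":[0,0,0],"gripper":0.0},{"dp":[0.04,0,0.0135],"turn":[0,0,0],"gripper":0.0},{"dp":[0.06,0,0.0205],"turn":[0,0,0],"gripper":0.0},{"dp":[0.08,0,0.028],"turn":[0,0,0],"gripper":0.0}])

```text
t: 13.58
position: [323.9, -285.1, 10.1]
orientation: [-3.14, -0.347, -0.092]
ft_force: [-2.3, -0.0, 2.0]
grip_width: 12.6
grip_force: 59.7
```

Run:
```python
from h import *
s=sensors.state(); print(s['q'].round(2),s['orientation'].round(3))
go([238.9+193,-278.1-18,10.5],-5.3,20)
b=cap('scene'); a=cap('top')
cv2.imwrite('pics/mid.png',np.hstack([cv2.resize(b['frame'][150:350,130:280,::-1],(375,500),interpolation=2),cv2.resize(a['frame'][190:390,370:520,::-1],(375,500),interpolation=2)]))
```

```text
[-1.15  0.27  2.33  0.71  0.47 -0.11] [-3.14  -0.347 -0.092]
t 13.57 pos [ 323.9 -285.1   10.1] F [-2.3 -0.   2. ] w 12.6 | dp [0.1022 0.0011 0.0365] turn [-0.1  0.1  0. ]
```

View pics/mid.png

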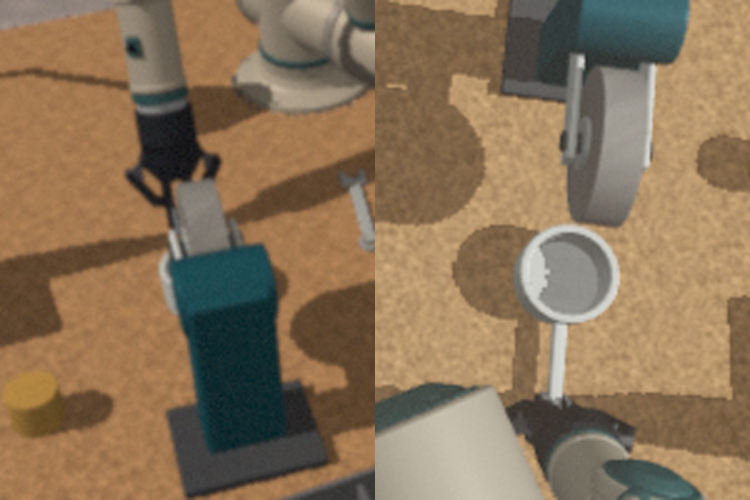

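The pan (right crop, (568,275)) slides straight towards the wheel at (605,150), and the gripper leans well clear of it. I measure the remaining distance here, before the wheel hides the rim.

Run:
```python
from h import *
a=cap('top'); r=panfit(a,0,(451,-297,110)); print(r)
s=sensors.state(); p=s['position']
o=np.array([559.0,-307.5]); d=o-r['ctr']; print('left',d,np.hypot(*d))
go([p[0]+d[0],p[1]+d[1],10.3],-5.3,20)
```

```text
{'ctr': array([ 451.29104051, -296.97039943]), 'rimz': np.float64(54.12531229564024), 'n': 372, 'res': np.float64(2.0538067786064325), 'handle_ang': np.float64(174.79251653668533), 'hz': np.float64(30.587244855395966), 'nh': 105, 'end': np.float64(110.10788040629744)}
left [107.70895949 -10.52960057] 108.22242116780639
t 13.72 pos [ 324.  -285.3   10.1] F [ 1.   0.4 -0.6] w 12.5 | dp [0.1018 0.0008 0.0367] turn [-0.1  0.1  0.1]
```

send_rows(rows=[{"dp":[0.008,0,0.003],"turn":[0,0,0],"gripper":0.0},{"dp":[0.022,0,0.008],"turn":[0,0,0],"gripper":0.0},{"dp":[0.037,0,0.0133],"turn":[0,0,0],"gripper":0.0},{"dp":[0.052,0,0.0187],"turn":[0,0,0],"gripper":0.0},{"dp":[0.065,0.0005,0.0234],"turn":[0,0,0],"gripper":0.0}])

```text
t: 14.35
position: [391.9, -291.9, 10.1]
orientation: [-3.14, -0.347, -0.093]
ft_force: [-2.1, 0.5, 0.1]
grip_width: 12.4
grip_force: 59.4
```

send_rows(rows=[{"dp":[0.012,0,0.0043],"turn":[0,0,0],"gripper":0.0},{"dp":[0.024,0,0.0087],"turn":[0,0,0],"gripper":0.0},{"dp":[0.033,0,0.012],"turn":[0,0,0],"gripper":0.0},{"dp":[0.037,0,0.0133],"turn":[0,0,0],"gripper":0.0},{"dp":[0.037,0,0.0133],"turn":[0,0,0],"gripper":0.0}])

```text
t: 14.98
position: [431.3, -295.9, 10.5]
orientation: [-3.141, -0.348, -0.092]
ft_force: [-0.1, 0.0, -1.3]
grip_width: 12.7
grip_force: 59.1
```

Run:
```python
from h import *
go([431.7,-295.8,10.3],-5.3,20)
a=cap('top'); b=cap('scene')
for c in(a,b):
    try: print(panfit(c,0,(559,-307,110)))
    except Exception as e: print(e)
cv2.imwrite('pics/fin.png',np.hstack([cv2.resize(b['frame'][150:350,130:280,::-1],(375,500),interpolation=2),cv2.resize(a['frame'][170:370,370:520,::-1],(375,500),interpolation=2)]))
```

```text
t 14.97 pos [ 431.3 -295.9   10.5] F [-0.1  0.  -1.3] w 12.7 | dp [ 0.0003 -0.0002  0.0003] turn [-0.1  0.1  0. ]
{'ctr': array([ 558.7665606, -307.4501726]), 'rimz': np.float64(54.108518758521086), 'n': 166, 'res': np.float64(2.3273868139791887), 'handle_ang': np.float64(171.79434122209923), 'hz': np.float64(30.501483018578938), 'nh': 113, 'end': np.float64(108.91437995829028)}
zero-size array to reduction operation maximum which has no identityh.py:33: RuntimeWarning: Mean of empty slice.
  dv=H[:,:2].mean(0)-ctr
  ret = um.true_divide(
  return _methods._mean(a, axis=axis, dtype=dtype,
  ret = ret.dtype.type(ret / rcount)
```

View pics/fin.png

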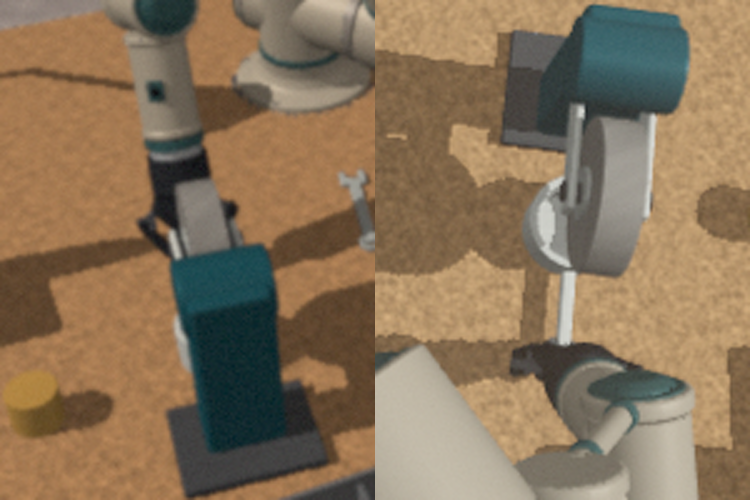

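The pan stands under the wheel, with its visible rim at crop (550,225) fitting a centre of (558.8, -307.5). Releasing and backing off along the tool axis, away from the wheel.

send_rows(rows=[{"dp":[0,0,0],"turn":[0,0,0],"gripper":0.014},{"dp":[0,0,0],"turn":[0,0,0],"gripper":0.018},{"dp":[0,0,0],"turn":[0,0,0],"gripper":0.026},{"dp":[0,0,0],"turn":[0,0,0],"gripper":0.036},{"dp":[0,0,0],"turn":[0,0,0],"gripper":0.04}])

```text
t: 15.7
position: [431.2, -296.0, 10.6]
orientation: [-3.141, -0.348, -0.092]
ft_force: [0.2, 0.5, -0.5]
grip_width: 39.8
grip_force: 0.0
```

send_rows(rows=[{"dp":[-0.002,0,-0.008],"turn":[0,0,0],"gripper":0.04},{"dp":[-0.008,0,-0.03],"turn":[0,0,0],"gripper":0.04},{"dp":[-0.02,0,-0.06],"turn":[0,0,0],"gripper":0.04},{"dp":[-0.04,0,-0.09],"turn":[0,0,0],"gripper":0.04},{"dp":[-0.06,0,-0.11],"turn":[0,0,0],"gripper":0.04}])

```text
t: 16.32
position: [336.8, -287.5, 94.9]
orientation: [3.14, -0.348, -0.091]
ft_force: [-0.8, 0.4, -0.6]
grip_width: 40.1
grip_force: 0.0
```

send_rows(rows=[{"dp":[-0.01,0,-0.01],"turn":[0,0,0],"gripper":0.04},{"dp":[-0.02,0,-0.02],"turn":[0,0,0],"gripper":0.04},{"dp":[-0.02,0,-0.02],"turn":[0,0,0],"gripper":0.04},{"dp":[-0.02,0,-0.02],"turn":[0,0,0],"gripper":0.04},{"dp":[-0.02,0,-0.02],"turn":[0,0,0],"gripper":0.04}])

```text
t: 16.95
position: [312.5, -285.0, 105.2]
orientation: [-3.14, -0.347, -0.092]
ft_force: [0.3, -0.4, 0.8]
grip_width: 40.2
grip_force: 0.0
```

Run:
```python
from h import *
s=sensors.state(); print(s['position'],s['ft_force'],abs(s['qvel']).max())
c=cap('top'); print(panfit(c,0,(559,-307,165)))
```

```text
[ 312.49199338 -285.00760035  105.18295588] [ 0.31462105 -0.37428394  0.80392668] 0.00273399149595935
{'ctr': array([ 560.16169247, -307.03563555]), 'rimz': np.float64(54.323903061720216), 'n': 170, 'res': np.float64(2.8707503469399356), 'handle_ang': np.float64(171.40296768070442), 'hz': np.float64(30.12884499007373), 'nh': 222, 'end': np.float64(151.46737979684215)}
```

The pan is centred, upright and released, so I hand the job in.

```bash
python3 -c "
from h import *
print(arm.job_done())"
```

```text
the job is handed in; nothing more can be done
None
```

The job is handed in: I set the pan down on the bench by its rim, slid it by its handle under the wheel to within about 2 mm of my measured centre with the handle to the front, and let go; the hand-in gave no verdict.

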